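# Pin the weld jig

## Task

Take the thick locating pin (the one with the thick plain grip) out of the pin rack, dip its nose well down into the open tin of anti-seize, and put it in the bore of the weld jig: start its nose edge-first with the pin leaning about 20 degrees, then straighten it and slide it, without letting it drop, fully home until its collar sits flat on the jig, and let go. Leave the other two pins in the rack and do not knock or shift the tin or anything else on the bench.

Things in the scene. Friction and masses are not known exactly. Their poses are not given: they have to be found in the camera images.
- thick_pin: the steel locating pin to use. Origin at the centre of its collar's underside, z along its axis towards the grip. Below the origin a round shaft 28 mm in diameter and 70 mm long, its nose tapered to 22 mm across over the last 4 mm; above it a collar 48 mm in diameter, 10 mm thick (z 0 to 10 mm), then a plain round grip 26 mm in diameter from z 10 to 60 mm. About 0.5 to 0.75 kg. It starts upright in one of the rack's three holes.
- pin_nose (a point): centre of the flat end of the thick pin's nose, 70 mm below the origin of thick_pin on its axis; same axes
- jig: the weld jig, fixed to the bench: a steel block 96 mm (its x) by 80 mm (its y) by 80 mm high with a vertical through bore at its centre and, on its +x side, an upright cheek plate 12 mm thick, 80 mm wide, 125 mm high (45 mm above the block's top), whose inner face is 48 mm from the bore's axis. Low bolted feet stand out to x -64 and x +76 mm, y +-50 mm. Origin under the bore, on the bench; it can be turned to any yaw.
- bore_mouth (a point): centre of the bore's mouth, in the flat top of the block 80 mm above the bench; axes as the jig's, z up along the bore. The bore is 29.2 mm in diameter and 80 mm deep, its mouth without a useful chamfer.
- rack: the pin rack, fixed: a dark steel plate 80 mm (x) by 210 mm (y), 10 mm thick, top 90 mm above the bench, on end legs, with three 34 mm holes at y -65, 0 and +65 mm. Each holds a pin standing by its collar on the plate. Origin under its centre, on the bench.
- tin: the open round tin, loose, 90 mm across at the rim, narrowing to the foot, 60 mm high, wall 3 mm, floor about 5 mm thick; bare inside. Origin under its centre.
- tin_rim (a point): centre of the tin's mouth, 60 mm above its foot, z up
- slim_pin: another pin in the rack, to be left: collar 44 mm, slim plain grip 16 mm in diameter up to 60 mm above its origin (the collar's underside)
- ball_pin: another pin in the rack, to be left: collar 44 mm, a 30 mm ball on top of a slim neck, up to 65 mm above its origin (the collar's underside)
- quiver: bystander: an upright white steel tube, 68 mm across and 170 mm high, with three welding rods standing out to 245 mm; origin under its centre
- square: bystander: a steel triangular welding square lying flat, about 120 mm a side, 22 mm high
- hammer: bystander: a chipping hammer lying flat, 190 mm long, rubber-covered handle, 18 mm high, head 110 mm wide
- can: bystander: a small closed white can, 52 mm across, 75 mm high; origin under its centre
- clamp: bystander: a steel C-clamp lying flat, about 130 by 90 mm with its screw, 22 mm high
- offcut: bystander: an upright piece of square steel tube, 50 by 50 by 90 mm high; origin under its centre
Things that resemble listed ones, but are neither listed nor needed, are in the scene too. What is shaped like the thick_pin but turquoise or yellow is not meant.

How it is judged:
By the outcome, as a careful person would: the job done as asked, in the order asked, and still so for the second after the job is handed in, with the robot touching nothing.
It also fails if it takes over 61 s, if anything falls off the work surface, if the arm or the gripper's body presses on something with over 40 N, if the wrist force passes 120 N, or if a joint passes its speed limit or range.

## Robot

A 6-joint arm with a two-finger parallel gripper is mounted at the origin on the work surface. World frame = base frame: x ahead of the robot, y to its left, z up, the work surface at z = 0. Lengths are in m, angles in rad, forces in N, time in s.
With the tool pointing down it reaches from about 0.3 to 0.875 m from the base axis. Payload 6.4 kg.
Tool frame: the origin (TCP) lies between the finger pads; the fingertips stand 19 mm ahead of it and the grasp point (between the pads) is the TCP (ctrl.tips_ahead is the z of the fingertips in the tool frame, in m); z points along the fingers, y is the line along which they close (so a half turn about z gives the same grasp; the last joint's range is limited). The gripper opens to 85 mm and grips with 20 to 120 N. Pads are 22 mm wide; open, the fingers measure 114 mm over their backs; the gripper's body (76 mm by 85 mm) begins 54 mm behind the grasp point. The pads swing forward as they close: fully open they stand 13 mm farther back than shut.
Start: joints at [-1.359, 0.181, 1.607, -0, 1.354, -0.206], TCP at [0.233, -0.526, 0.25] pointing down, gripper open.
Joint ranges: [-2.99, 2.99], [-0.89, 2.07], [0.3, 2.58], [-1.14, 4.28], [0, 2.63], [-3.12, 3.12]. Speed limits (rad/s): [2.57, 2.57, 3.01, 3.14, 3.14, 3.14].

## Interface

Orientations are given as a unit quaternion [w, x, y, z].
In Python, from bench import readout, vision, ctrl gives the robot as it stands.
- The arm moves only by the tool play_rows, never from a script. Its arguments are lists of equal length, an entry for each row: "xyz": the shift along the tool's x, y, z in mm, a list of three; "rot": the turn, a rotation vector about the tool's x, y, z in rad, a list of three; "grip": the opening, from 0 (shut) to 1 (fully open). In form: {"xyz": [[x, y, z], ...], "rot": [[rx, ry, rz], ...], "grip": [grip, ...]}. A call has exactly 10 rows; each row is the pose to reach, as a shift and turn from the pose commanded when the call began, along the tool's axes at that moment; what a row does not reach only later rows make up. A row lasts 1/8 s, in which the tool goes at most 62.5 mm and 10.7 degrees, less where a joint would pass 70% of its speed; a pose out of reach is approached as far as the arm can. A call with a gripper value outside its range is refused whole. The fingers move at their own pace and stop on an object; the grip force is fixed at half the most. Time passes only in rows, so rows that repeat a pose let the fingers close, or fill a call up. It gives the time, the measured TCP pose, the force, the opening and the grip force at its end, in the units of the state.
- readout.get_obs(): the state, without advancing time (a new reading comes with each control period).
- vision.camera(name): name is "scene" or "top"; returns a dict with "color" (480x640x3 uint8, red, green, blue), "depth" (480x640 float32, m along the optical axis (not along the pixel's ray), 0 where there is no reading), "camera_matrix" (3x3 intrinsics, pixels), "k1" (the pictures are not rectified: a ray, as slopes to the right and down, at radius r is drawn at 1 + k1 r^2 times it, then the intrinsics apply), "extrinsics" (4x4, takes a point from camera to world coordinates). Camera axes: x right, y down, z forward; pixel columns grow to the right and rows downward; lengths in m; the calibration is good to about 2 mm. A picture is of the moment at which its call begins.
- ctrl.hand_in(): hands the job in; it is judged then, once.
The state is a dict: "time_s": time; "q": joint angles; "dq": joint speeds; "joint_efforts": joint torques, N m; "eef_pos": TCP position; "eef_rot": TCP orientation; "wrist_force": force on the tool from outside, world axes, zero at the start; "torque": the same for the moment, N m; "opening": opening from 0.0 (shut) to 1.0 (fully open); "grasp_force": force on a finger pad.
Only numpy, scipy, OpenCV 4.12 (cv2) and the standard library are available. Lean on these libraries where they do the work, as an engineer would, in place of code of your own. Each camera call takes 0.05 s, during which the arm holds its last target. There are 200 camera calls.

## Working session

There is one attempt and no reset: what is moved stays moved. The work goes in short steps, Python scripts to look and compute and a tool call to move; the robot and the scene stay as the last step left them, time stands still between calls to the robot, and variables do not carry over. Pictures are saved under pics/ and viewed, at most 10 in all, crops included, and the job is handed in when it is done.

Besides the shell and the picture viewer there is one more tool, called after ">>>" by a JSON object that holds its "op" and its "data". play_rows: Moves the arm, as the interface text tells. Its arguments: {"type":"object","properties":{"xyz":{"type":"array","items":{"type":"array","items":{"type":"number"}}},"rot":{"type":"array","items":{"type":"array","items":{"type":"number"}}},"grip":{"type":"array","items":{"type":"number"}}},"required":["xyz","rot","grip"]}

```bash
ls; mkdir -p pics; cat > h.py <<'E'
import numpy as np, cv2
from bench import readout, vision, ctrl
def grab(n):
    c=vision.camera(n); np.savez(f'{n}.npz',**{k:np.array(v) for k,v in c.items()}); return c
def load(n): return dict(np.load(f'{n}.npz'))
def cloud(c):
    K=c['camera_matrix'];k1=float(c['k1']);D=np.array([k1,0,0,0,0.])
    v,u=np.mgrid[:480,:640]
    p=cv2.undistortPoints(np.stack([u,v],-1).reshape(-1,1,2).astype(float),K,D).reshape(480,640,2)
    z=c['depth'][...,None]; P=np.concatenate([p*z,z],-1)
    T=c['extrinsics']; W=P@T[:3,:3].T+T[:3,3]; W[c['depth']==0]=np.nan; return W
def ray(c,u,v,h):
    K=c['camera_matrix'];D=np.array([float(c['k1']),0,0,0,0.])
    p=cv2.undistortPoints(np.array([[[u,v]]],float),K,D)[0,0]
    T=c['extrinsics'];d=T[:3,:3]@np.array([p[0],p[1],1]);o=T[:3,3]
    return o+d*(h-o[2])/d[2]
E
python3 - <<'E'
from h import *
for n in('scene','top'):
    c=grab(n); cv2.imwrite(f'pics/{n}0.png',c['color'][...,::-1]); print(n,c['extrinsics'].round(3).tolist(),c['camera_matrix'].tolist(),c['k1'])
o=readout.get_obs();print(o)
E
```

```text
pics
scene [[-0.461, 0.563, -0.686, 1.212], [0.887, 0.281, -0.366, 0.372], [-0.013, -0.777, -0.629, 0.713], [0.0, 0.0, 0.0, 1.0]] [[547.6353724254943, 0.0, 317.5107063655358], [0.0, 547.6353724254943, 237.50748267322885], [0.0, 0.0, 1.0]] -0.13079219525604419
top [[0.006, -0.992, 0.127, 0.37], [-1.0, -0.005, 0.013, 0.012], [-0.012, -0.127, -0.992, 1.148], [0.0, 0.0, 0.0, 1.0]] [[499.70055936198406, 0.0, 312.31102665681124], [0.0, 499.70055936198406, 239.7507029492776], [0.0, 0.0, 1.0]] -0.1108062928964573
{'time_s': 0.1, 'q': array([-1.35933557e+00,  1.81472669e-01,  1.60792702e+00, -1.23881044e-05,
        1.35381779e+00, -2.06330111e-01]), 'dq': array([-0.00049754, -0.00174272, -0.00314533, -0.0005394 ,  0.00069583,
       -0.00104225]), 'joint_efforts': array([ 3.52766856e-04, -4.45874763e+01, -3.52238131e+01, -3.67036691e-04,
        4.14589798e-03, -2.04556994e-05]), 'eef_pos': array([ 0.23319518, -0.52506239,  0.24946171]), 'eef_rot': array([-8.12393278e-04,  9.78259976e-01,  2.07380712e-01, -8.13180472e-06]), 'wrist_force': array([ 0.32503003,  0.1365678 , -0.28596548]), 'torque': array([ 0.00709098, -0.04166493,  0.05087622]), 'grasp_force': 0.0, 'opening': 0.9973817958680475}
```

View pics/scene0.png

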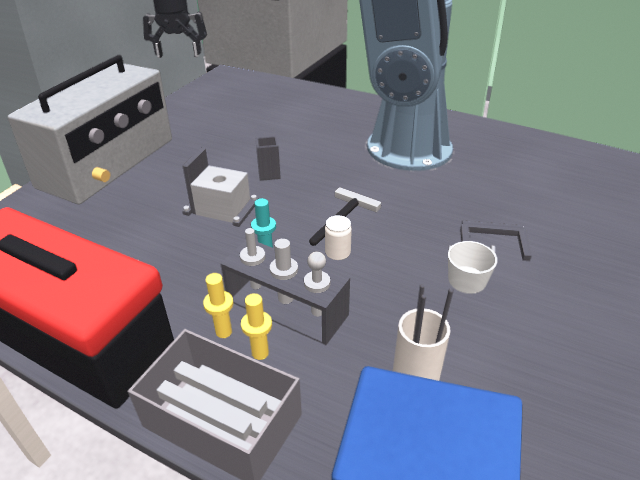

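View pics/top0.png

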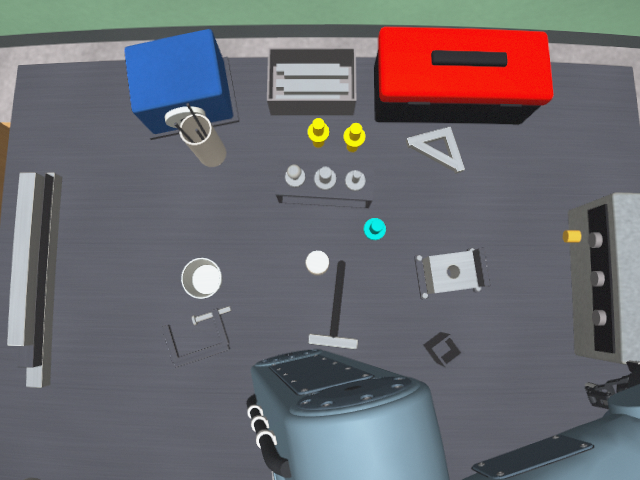

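The thick pin is in the middle hole: scene (283,257), top (325,175). The tin is at top (202,278) and the jig bore at top (453,271), with its cheek plate on the right at (478,268). The turquoise pin stands at top (375,228) and the closed can at (317,262).

```bash
cat > m.py <<'E'
from h import *
for n in('top','scene'):
    c=load(n);W=cloud(c);Z=W[...,2];X=W[...,0];Y=W[...,1]
    print(n)
    def rep(s,m):
        P=W[m]; 
        if len(P)<5: print(s,len(P));return
        (cx,cy),r=cv2.minEnclosingCircle(P[:,:2].astype(np.float32))
        print(s,len(P),'mean',P.mean(0).round(4),'circ',round(cx,4),round(cy,4),round(r,4))
    if n=='top':
        box=lambda u0,u1,v0,v1:(np.arange(640)[None]>=u0)&(np.arange(640)[None]<=u1)&(np.arange(480)[:,None]>=v0)&(np.arange(480)[:,None]<=v1)
        b={'ball':(280,309,160,190),'thick':(310,339,160,192),'slim':(342,370,165,195),'tin':(175,230,250,305),'jig':(405,500,235,310),'can':(300,332,245,280),'turq':(360,390,212,245),'quiv':(160,235,100,175),'off':(420,465,325,370)}
    else:
        b={'ball':(303,332,248,292),'thick':(268,299,237,278),'slim':(238,266,226,265),'tin':(440,502,238,295),'jig':(180,265,150,222),'can':(322,355,215,260),'turq':(248,278,198,248),'quiv':(390,460,285,380),'off':(250,285,130,185)}
    for k,v in b.items():
        m=box(*v)
        zz=Z[m&(Z>0.01)];print(k,'zmax',np.percentile(zz,[50,90,99]).round(3))
        if k in('ball','thick','slim'):
            rep(' collar',m&(abs(Z-.1)<.004)); rep(' top',m&(Z>.143)&(Z<.162))
        if k=='tin': rep(' rim',m&(Z>.056)&(Z<.066))
        if k=='jig':
            t=m&(abs(Z-.08)<.005);rep(' blk',t); print(cv2.minAreaRect((W[t][:,:2]*1000).astype(np.float32)))
            t=m&(Z>.118)&(Z<.132);rep(' cheek',t)
            if t.sum()>4:print(cv2.minAreaRect((W[t][:,:2]*1000).astype(np.float32)))
        if k in('can','turq','off'): rep(' top',m&(Z>np.nanmax(np.where(m,Z,0))-.006))
        if k=='quiv': rep(' q',m&(abs(Z-.17)<.006)); rep(' rods',m&(Z>.2))
# fine: bore by dark blob in top/ rays
for n,z in(('top',.08),('scene',.08)):
    c=load(n);g=cv2.cvtColor(c['color'],cv2.COLOR_RGB2GRAY)
    u0,v0,w=((453,271,13) if n=='top' else (219,180,12))
    s=g[v0-w:v0+w+1,u0-w:u0+w+1]
    th,bm=cv2.threshold(s,0,255,cv2.THRESH_BINARY_INV+cv2.THRESH_OTSU)
    for ct in cv2.findContours(bm,cv2.RETR_EXTERNAL,cv2.CHAIN_APPROX_NONE)[0]:
        if cv2.contourArea(ct)>20:
            e=cv2.fitEllipse(ct);print(n,'bore',e,ray(c,e[0][0]+u0-w,e[0][1]+v0-w,z).round(4))
E
sed -i "s/^for n in('top','scene'):/box=lambda u0,u1,v0,v1:(np.arange(640)[None]>=u0)\&(np.arange(640)[None]<=u1)\&(np.arange(480)[:,None]>=v0)\&(np.arange(480)[:,None]<=v1)\n&/" m.py
python3 m.py
python3 - <<'E'
from h import *
a=cv2.imread('pics/top0.png');b=cv2.imread('pics/scene0.png')
A=cv2.resize(a[160:310,270:500],None,fx=3,fy=3,interpolation=2)[:,:690]
cv2.imwrite('pics/c1.png',A)
E
```

```text
top
ball zmax [0.091 0.149 0.154]
 collar 165 mean [0.635  0.0627 0.0993] circ 0.6418 0.0645 0.0224
 top 147 mean [0.6412 0.0646 0.1496] circ 0.6421 0.0647 0.0145
thick zmax [0.091 0.147 0.152]
 collar 195 mean [0.6323 0.     0.0993] circ 0.6384 -0.0003 0.024
 top 125 mean [ 6.379e-01 -6.000e-04  1.490e-01] circ 0.6386 -0.0004 0.013
slim zmax [0.091 0.103 0.15 ]
 collar 222 mean [ 0.6319 -0.0646  0.0994] circ 0.6349 -0.0653 0.022
 top 47 mean [ 0.6345 -0.0654  0.1489] circ 0.6348 -0.0646 0.0081
tin zmax [0.044 0.06  0.062]
 rim 177 mean [0.424  0.2747 0.0591] circ 0.4236 0.2714 0.0448
jig zmax [0.079 0.113 0.126]
 blk 1535 mean [ 0.4393 -0.2784  0.0791] circ 0.4389 -0.2778 0.0624
((439.3315124511719, -277.909912109375), (81.03158569335938, 98.75408935546875), 7.742944717407227)
 cheek 232 mean [ 0.4446 -0.3299  0.1233] circ 0.4456 -0.3285 0.0402
((445.8603210449219, -330.520751953125), (79.9498062133789, 12.858064651489258), 6.75346565246582)
can zmax [0.074 0.077 0.079]
 top 116 mean [0.4588 0.0155 0.0765] circ 0.4609 0.0147 0.0241
turq zmax [0.081 0.13  0.134]
 top 22 mean [ 0.5304
[... 1411 characters left out ...]
.15  ] circ 0.6378 -0.0368 0.0371
quiv zmax [0.152 0.191 0.239]
 q 590 mean [0.7283 0.2688 0.1688] circ 0.7237 0.2677 0.0352
 rods 311 mean [0.7271 0.2713 0.2215] circ 0.7231 0.2681 0.0276
off zmax [0.065 0.089 0.092]
 top 102 mean [ 0.274  -0.2588  0.0905] circ 0.2717 -0.2613 0.0344
top bore ((12.976643562316895, 13.35639762878418), (12.061223983764648, 13.127320289611816), 168.1892547607422) [ 0.4393 -0.2768  0.08  ]
scene bore ((5.409154415130615, 22.45892333984375), (3.4014337062835693, 29.89383888244629), 94.78775024414062) [ 0.4817 -0.2638  0.08  ]
scene bore ((11.966873168945312, 10.573281288146973), (5.584400177001953, 12.795427322387695), 84.28541564941406) [ 0.4383 -0.2782  0.08  ]
```

View pics/c1.png

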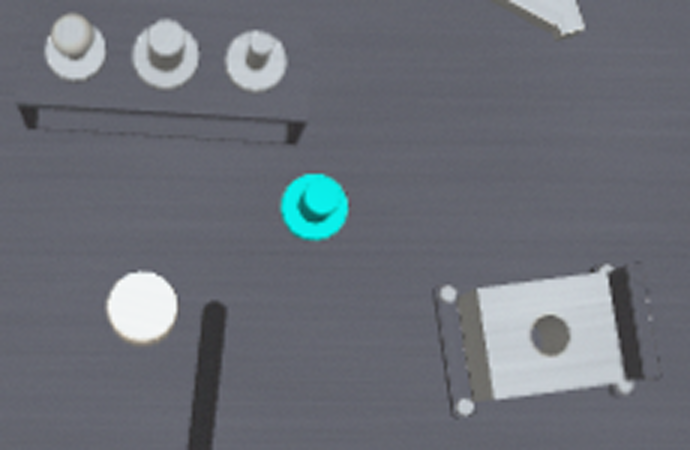

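Both views agree to within about 1.5 mm: thick pin (0.638, 0), tin (0.4235, 0.271), bore (0.439, -0.278). The jig's x axis points along −83° yaw. I'll grasp with the fingers closing along the rack's x, and keep nearly that yaw for the jig.

```bash
cat > g.py <<'E'
# python3 g.py x y z yawdeg(of tool y) [lean_deg about tool x] : shift(mm)+rotvec in current tool axes
import sys; from h import *; from scipy.spatial.transform import Rotation as R
o=readout.get_obs(); q=o['eef_rot']; C=R.from_quat([q[1],q[2],q[3],q[0]])
a=list(map(float,sys.argv[1:])); 
y=np.array([np.cos(np.radians(a[3])),np.sin(np.radians(a[3])),0]); z=np.array([0,0,-1.]); x=np.cross(y,z)
T=R.from_matrix(np.stack([x,y,z],1))
if len(a)>4: T=T*R.from_rotvec([np.radians(a[4]),0,0])
print('t',o['time_s'],'pos',o['eef_pos'].round(4),'mm',(C.inv().apply(np.array(a[:3])-o['eef_pos'])*1000).round(1),'rot',(C.inv()*T).as_rotvec().round(4),'F',o['wrist_force'].round(1),'M',o['torque'].round(2),'op',round(o['opening'],3),'gf',round(o['grasp_force'],1))
E
python3 g.py .638 -.0005 .22 -3
```

```text
t 0.1 pos [ 0.2332 -0.5251  0.2495] mm [ 582.8 -315.1   30.2] rot [-0.0013 -0.0012 -1.1006] F [ 0.3  0.1 -0.3] M [ 0.01 -0.04  0.05] op 0.997 gf 0.0
```

>>> {"op": "play_rows", "data": {"xyz": [[30,-16,0],[70,-38,0],[115,-62,0],[160,-86,0],[205,-111,0],[250,-135,0],[295,-159,0],[340,-184,0],[385,-208,0],[430,-232,0]], "rot": [[0,0,-0.06],[0,0,-0.14],[0,0,-0.22],[0,0,-0.3],[0,0,-0.39],[0,0,-0.47],[0,0,-0.56],[0,0,-0.64],[0,0,-0.73],[0,0,-0.81]], "grip": [1,1,1,1,1,1,1,1,1,1]}}

```text
time_s: 1.35
eef_pos: [0.5329, -0.1374, 0.25]
eef_rot: [-0.0, 0.817, 0.577, -0.0]
wrist_force: [0.1, 0.2, -0.4]
opening: 1.002
grasp_force: 0.0
```

```bash
python3 g.py .638 -.0005 .22 -3
```

```text
t 1.35 pos [ 0.5329 -0.1374  0.25  ] mm [164.2  53.4  30. ] rot [-0.0004 -0.     -0.2878] F [ 0.1  0.2 -0.4] M [ 0.   -0.03  0.  ] op 1.002 gf 0.0
```

>>> {"op": "play_rows", "data": {"xyz": [[40,13,0],[80,26,0],[120,39,0],[150,49,0],[164,53,0],[164,53,15],[164,53,30],[164,53,35],[164,53,35],[164,53,35]], "rot": [[0,0,-0.07],[0,0,-0.14],[0,0,-0.21],[0,0,-0.26],[0,0,-0.288],[0,0,-0.288],[0,0,-0.288],[0,0,-0.288],[0,0,-0.288],[0,0,-0.288]], "grip": [1,1,1,1,1,1,1,1,1,1]}}

```text
time_s: 2.6
eef_pos: [0.6375, -0.0029, 0.2159]
eef_rot: [0.0, 0.727, 0.687, 0.0]
wrist_force: [0.4, -0.3, -0.6]
opening: 1.002
grasp_force: 0.0
```

```bash
python3 g.py .638 -.0005 .124 -3
```

```text
t 2.6 pos [ 0.6375 -0.0029  0.2159] mm [ 2.4  0.3 91.9] rot [ 0.0009  0.0002 -0.0033] F [ 0.4 -0.3 -0.6] M [-0.02  0.   -0.  ] op 1.002 gf 0.0
```

>>> {"op": "play_rows", "data": {"xyz": [[2,0,15],[2,0,35],[2,0,55],[2,0,75],[2,0,87],[2,0,92],[2,0,92],[2,0,92],[2,0,92],[2,0,92]], "rot": [[0,0,0],[0,0,0],[0,0,0],[0,0,0],[0,0,0],[0,0,0],[0,0,0],[0,0,0],[0,0,0],[0,0,0]], "grip": [1,1,1,1,1,1,1,0.7,0.5,0.3]}}

```text
time_s: 3.85
eef_pos: [0.6376, -0.0004, 0.1238]
eef_rot: [0.0, 0.726, 0.687, 0.0]
wrist_force: [-0.0, 0.0, 0.7]
opening: 0.377
grasp_force: 0.0
```

>>> {"op": "play_rows", "data": {"xyz": [[0,0,0],[0,0,0],[0,0,0],[0,0,0],[0,0,0],[0,0,0],[0,0,0],[0,0,0],[0,0,0],[0,0,0]], "rot": [[0,0,0],[0,0,0],[0,0,0],[0,0,0],[0,0,0],[0,0,0],[0,0,0],[0,0,0],[0,0,0],[0,0,0]], "grip": [0.2,0,0,0,0,0,0,0,0,0]}}

```text
time_s: 5.1
eef_pos: [0.6379, -0.0005, 0.1239]
eef_rot: [0.0, 0.726, 0.687, 0.0]
wrist_force: [0.8, 0.3, 5.3]
opening: 0.289
grasp_force: 59.4
```

```bash
python3 g.py .638 -.0005 .124 -3;python3 -c "
from h import *
print(ctrl.tips_ahead)
c=grab('scene');cv2.imwrite('pics/s2.png',cv2.resize(c['color'][150:350,180:400,::-1],None,fx=3,fy=3))"
```

```text
t 5.1 pos [ 6.379e-01 -5.000e-04  1.239e-01] mm [-0.   0.1 -0.1] rot [ 0.0012  0.0001 -0.0026] F [0.8 0.3 5.3] M [ 0.02 -0.1  -0.01] op 0.289 gf 59.4
0.019
```

View pics/s2.png

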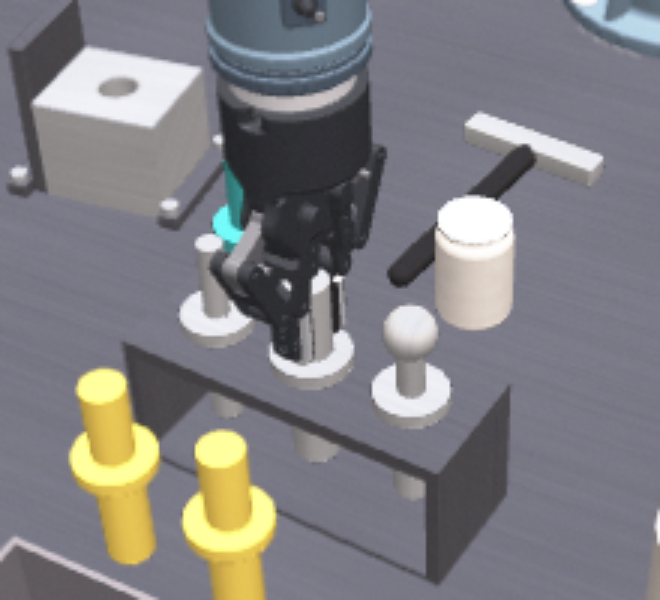

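The fingers hold the thick pin's grip just above its collar, at crop (315,320), clear of both neighbours. Next I lift it.

>>> {"op": "play_rows", "data": {"xyz": [[0,0,-4],[0,0,-14],[0,0,-30],[0,0,-50],[0,0,-75],[0,0,-100],[0,0,-125],[0,0,-145],[0,0,-160],[0,0,-160]], "rot": [[0,0,0],[0,0,0],[0,0,0],[0,0,0],[0,0,0],[0,0,0],[0,0,0],[0,0,0],[0,0,0],[0,0,0]], "grip": [0,0,0,0,0,0,0,0,0,0]}}

```text
time_s: 6.4
eef_pos: [0.638, -0.0005, 0.285]
eef_rot: [0.001, 0.726, 0.687, 0.001]
wrist_force: [-0.6, -0.2, -6.4]
opening: 0.29
grasp_force: 59.3
```

```bash
python3 g.py .4235 .271 .22 30
```

```text
t 6.4 pos [ 6.38e-01 -5.00e-04  2.85e-01] mm [ 259.4 -229.3   64.3] rot [ 0.0026  0.0011 -0.5785] F [-0.6 -0.2 -6.4] M [0.02 0.05 0.  ] op 0.29 gf 59.3
```

>>> {"op": "play_rows", "data": {"xyz": [[15,-13,0],[45,-40,0],[80,-71,0],[115,-102,0],[150,-133,0],[185,-164,0],[218,-193,10],[242,-214,30],[256,-226,45],[259.5,-229.5,60]], "rot": [[0,0,-0.04],[0,0,-0.1],[0,0,-0.18],[0,0,-0.26],[0,0,-0.34],[0,0,-0.42],[0,0,-0.49],[0,0,-0.54],[0,0,-0.57],[0,0,-0.58]], "grip": [0,0,0,0,0,0,0,0,0,0]}}

```text
time_s: 7.65
eef_pos: [0.4215, 0.2719, 0.2221]
eef_rot: [-0.0, 0.498, 0.867, -0.0]
wrist_force: [-0.5, -1.0, -4.7]
opening: 0.285
grasp_force: 60.0
```

```bash
python3 g.py .4235 .271 .123 30;python3 -c "
from h import *
c=grab('scene');cv2.imwrite('pics/s3.png',cv2.resize(c['color'][120:320,370:590,::-1],None,fx=3,fy=3))"
```

```text
t 7.65 pos [0.4215 0.2719 0.2221] mm [-1.8  1.4 99.1] rot [-0.0008 -0.      0.0036] F [-0.5 -1.  -4.7] M [-0.04 -0.06  0.  ] op 0.285 gf 60.0
```

View pics/s3.png

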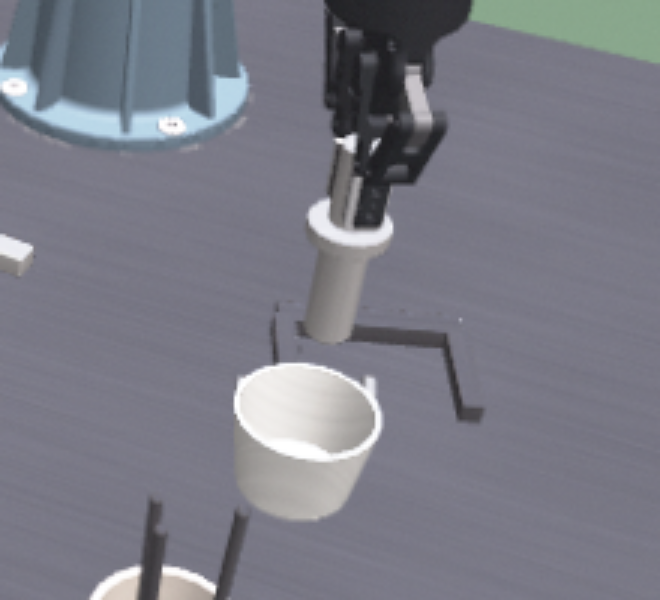

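The pin hangs upright, nose at crop (328,332), above the open tin's mouth at (308,410). Now I lower it straight in, to about 16 mm above the bench.

>>> {"op": "play_rows", "data": {"xyz": [[0,0,10],[0,0,25],[0,0,45],[0,0,65],[0,0,80],[0,0,92],[0,0,100],[0,0,102],[0,0,102],[0,0,102]], "rot": [[0,0,0],[0,0,0],[0,0,0],[0,0,0],[0,0,0],[0,0,0],[0,0,0],[0,0,0],[0,0,0],[0,0,0]], "grip": [0,0,0,0,0,0,0,0,0,0]}}

```text
time_s: 8.95
eef_pos: [0.4229, 0.2715, 0.1219]
eef_rot: [0.0, 0.499, 0.866, 0.0]
wrist_force: [0.5, -0.0, -5.7]
opening: 0.288
grasp_force: 59.9
```

>>> {"op": "play_rows", "data": {"xyz": [[0,0,0],[0,0,0],[0,0,-10],[0,0,-25],[0,0,-45],[0,0,-65],[0,0,-85],[0,0,-105],[0,0,-115],[0,0,-120]], "rot": [[0,0,0],[0,0,0],[0,0,0],[0,0,0],[0,0,0],[0,0,0],[0,0,0],[0,0,0],[0,0,0],[0,0,0]], "grip": [0,0,0,0,0,0,0,0,0,0]}}

```text
time_s: 10.2
eef_pos: [0.4227, 0.2714, 0.2422]
eef_rot: [0.0, 0.499, 0.866, 0.0]
wrist_force: [-1.1, 0.3, -5.0]
opening: 0.288
grasp_force: 59.9
```

```bash
python3 g.py .439 -.278 .25 7
```

```text
t 10.2 pos [0.4227 0.2714 0.2422] mm [-483.6 -261.2   -8. ] rot [ 0.0013 -0.      0.4028] F [-1.1  0.3 -5. ] M [ 0.03  0.02 -0.01] op 0.288 gf 59.9
```

>>> {"op": "play_rows", "data": {"xyz": [[-15,-8,-5],[-45,-24,-15],[-85,-46,-20],[-130,-70,-20],[-175,-94,-20],[-220,-119,-20],[-265,-143,-20],[-310,-167,-20],[-355,-192,-20],[-400,-216,-20]], "rot": [[0,0,0.01],[0,0,0.04],[0,0,0.07],[0,0,0.11],[0,0,0.15],[0,0,0.18],[0,0,0.22],[0,0,0.26],[0,0,0.3],[0,0,0.33]], "grip": [0,0,0,0,0,0,0,0,0,0]}}

```text
time_s: 11.45
eef_pos: [0.4349, -0.1852, 0.2609]
eef_rot: [-0.0, 0.636, 0.772, -0.0]
wrist_force: [1.4, 0.6, -5.6]
opening: 0.289
grasp_force: 60.0
```

```bash
python3 g.py .406 -.2816 .23 7 -20; python3 g.py .406 -.2816 .23 7
```

```text
t 11.45 pos [ 0.4349 -0.1852  0.2609] mm [-89.1 -46.8  30.9] rot [-0.3497 -0.0128  0.0698] F [ 1.4  0.6 -5.6] M [ 0.02 -0.03  0.03] op 0.289 gf 60.0
t 11.45 pos [ 0.4349 -0.1852  0.2609] mm [-89.1 -46.8  30.9] rot [-0.0008 -0.0005  0.0706] F [ 1.4  0.6 -5.6] M [ 0.02 -0.03  0.03] op 0.289 gf 60.0
```

>>> {"op": "play_rows", "data": {"xyz": [[-25,-13,0],[-50,-26,0],[-70,-37,0],[-82,-43,5],[-88,-46,12],[-89,-47,20],[-89,-47,27],[-89,-47,31],[-89,-47,31],[-89,-47,31]], "rot": [[-0.02,0,0.02],[-0.08,0,0.04],[-0.14,-0.005,0.06],[-0.2,-0.007,0.07],[-0.26,-0.01,0.07],[-0.31,-0.012,0.07],[-0.345,-0.013,0.07],[-0.35,-0.013,0.07],[-0.35,-0.013,0.07],[-0.35,-0.013,0.07]], "grip": [0,0,0,0,0,0,0,0,0,0]}}

```text
time_s: 12.7
eef_pos: [0.4073, -0.2797, 0.2306]
eef_rot: [0.116, 0.652, 0.738, 0.13]
wrist_force: [0.1, -0.5, -5.3]
opening: 0.288
grasp_force: 60.0
```

```bash
python3 g.py .406 -.2816 .2077 7 -20;python3 - <<'E'
from h import *
A=[]
for n,(u,v) in(('scene',(215,160)),('top',(450,265))):
    c=grab(n);A.append(cv2.resize(c['color'][v-55:v+55,u-50:u+50,::-1],None,fx=4,fy=4,interpolation=cv2.INTER_CUBIC))
cv2.imwrite('pics/s4.png',np.hstack(A))
E
```

```text
t 12.7 pos [ 0.4073 -0.2797  0.2306] mm [-1.7 -9.3 21. ] rot [0.0007 0.0002 0.0026] F [ 0.1 -0.5 -5.3] M [-0.05  0.51 -0.08] op 0.288 gf 60.0
```

View pics/s4.png

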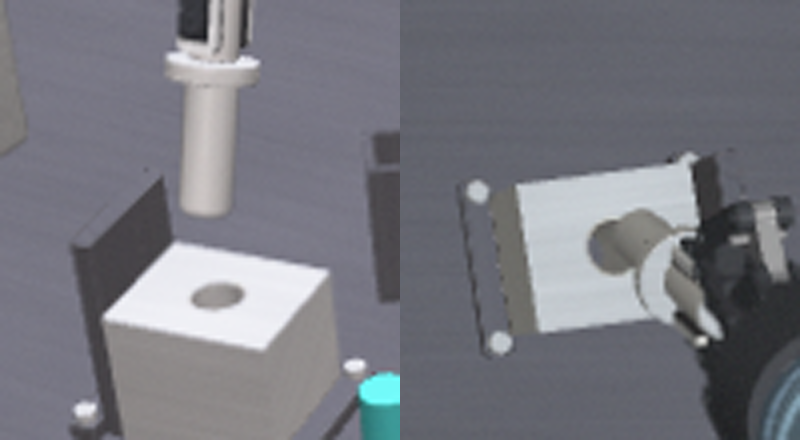

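The pin leans about 20° toward the robot, nose at left crop (207,210), with the bore visible at (217,296). I'll measure the held shaft's axis from the depth data before starting it.

```bash
cat > f.py <<'E'
from h import *; from scipy.spatial.transform import Rotation as R; from scipy.optimize import least_squares
o=readout.get_obs();q=o['eef_rot'];C=R.from_quat([q[1],q[2],q[3],q[0]]);p=o['eef_pos']
def fit(n):
    W=cloud(load(n)).reshape(-1,3);L=C.inv().apply(W-p)*1000  # tool coords mm; z along pin to nose
    m=(L[:,2]>50)&(L[:,2]<94)&(np.hypot(L[:,0],L[:,1])<22)&(W[:,2]>.087); S=L[m]
    s=least_squares(lambda a:np.hypot(S[:,0]-a[0]-a[2]*(S[:,2]-70),S[:,1]-a[1]-a[3]*(S[:,2]-70))-14,[0,0,0,0],loss='soft_l1').x
    k=(np.hypot(L[:,0],L[:,1])<30)&(L[:,2]>10)&(W[:,2]>.087)
    col=L[k&(np.hypot(L[:,0],L[:,1])>19)&(L[:,2]<60)]
    print(n,m.sum(),'axis xy at z70',s[:2].round(2),'slope',s[2:].round(4),'nose z',np.percentile(L[k&(np.hypot(L[:,0],L[:,1])<15)][:,2],99).round(1),'collar z',np.percentile(col[:,2],[3,97]).round(1), len(col))
if __name__=='__main__':
    print(p,C.as_matrix()[:,2]); fit('scene');fit('top')
E
python3 f.py
```

```text
[ 0.40745729 -0.27960547  0.23070021] [ 0.34048753  0.04143908 -0.93933543]
scene 295 axis xy at z70 [-0.44 -1.36] slope [0.0308 0.0059] nose z 102.9 collar z [10.9 32.5] 153
top 103 axis xy at z70 [ 0.98 -0.08] slope [-0.0145  0.0045] nose z 101.4 collar z [12.4 33.6] 138
```

```bash
python3 g.py .4066 -.2819 .1857 7 -20; python3 g.py .4066 -.2819 .1747 7 -20
```

```text
t 12.8 pos [ 0.4075 -0.2796  0.2307] mm [ -2.1 -16.5  41.9] rot [0.001  0.0004 0.0029] F [-0.3  0.1 -5.7] M [-0.09  0.52  0.01] op 0.288 gf 60.0
t 12.8 pos [ 0.4075 -0.2796  0.2307] mm [ -2.1 -20.3  52.2] rot [0.001  0.0004 0.0029] F [-0.3  0.1 -5.7] M [-0.09  0.52  0.01] op 0.288 gf 60.0
```

>>> {"op": "play_rows", "data": {"xyz": [[-1,-4,10],[-2,-8,20],[-2,-12,30],[-2,-15,38],[-2,-16.5,42],[-2,-18,45.5],[-2,-19,48.5],[-2,-20,51],[-2,-20.3,52],[-2,-20.3,52]], "rot": [[0,0,0.003],[0,0,0.003],[0,0,0.003],[0,0,0.003],[0,0,0.003],[0,0,0.003],[0,0,0.003],[0,0,0.003],[0,0,0.003],[0,0,0.003]], "grip": [0,0,0,0,0,0,0,0,0,0]}}

```text
time_s: 14.05
eef_pos: [0.4063, -0.2817, 0.1745]
eef_rot: [0.115, 0.653, 0.737, 0.131]
wrist_force: [-0.7, 1.4, -6.2]
opening: 0.286
grasp_force: 60.1
```

```bash
python3 g.py .4066 -.2819 .1747 7 -20;python3 - <<'E'
from h import *
A=[]
for n,(u,v) in(('scene',(215,160)),('top',(450,265))):
    c=grab(n);A.append(cv2.resize(c['color'][v-55:v+55,u-50:u+50,::-1],None,fx=4,fy=4,interpolation=cv2.INTER_CUBIC))
cv2.imwrite('pics/s5.png',np.hstack(A))
E
python3 f.py
```

```text
t 14.05 pos [ 0.4063 -0.2817  0.1745] mm [-0.3  0.4 -0.1] rot [ 0.0011 -0.0001 -0.0009] F [-0.7  1.4 -6.2] M [-0.04  0.58 -0.02] op 0.286 gf 60.1
[ 0.40630365 -0.28176769  0.17463267] [ 0.34062517  0.04169806 -0.93927406]
scene 270 axis xy at z70 [-0.14 -1.64] slope [ 0.0068 -0.0204] nose z 96.3 collar z [11.  32.8] 159
top 77 axis xy at z70 [0.57 0.09] slope [-0.0712 -0.0079] nose z 95.6 collar z [14.  34.2] 128
```

View pics/s5.png

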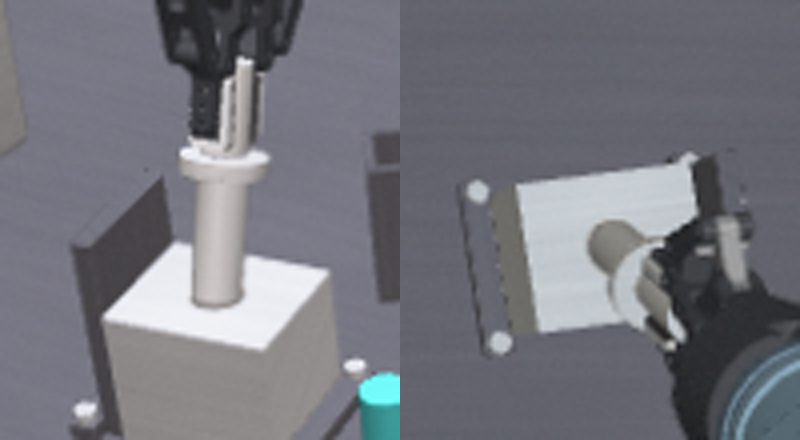

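The nose sits edge-first in the mouth, at left crop (218,300), with no contact force. Next I straighten it, pivoting about the nose.

```bash
for k in "20 2.5" "16 2" "12 1.4" "8 .9" "4 .4" "0 0"; do set -- $k; python3 - $1 $2 <<'E'
import sys,numpy as np,subprocess
t,d=float(sys.argv[1]),float(sys.argv[2])/1000;r=np.radians(t)
y=np.array([.9925,.122,0]);a=-np.sin(r)*y+np.cos(r)*np.array([0,0,1])
P=np.array([.4394,-.2779,.077])+d*y+.104*a
print(t,subprocess.run(['python3','g.py',*map(str,P),'7',str(-t)],capture_output=True,text=True).stdout.split('mm')[1].split('F')[0])
E
done
```

```text
20.0  [-0.2  0.3 -0. ] rot [ 0.0012  0.0001 -0.0008] 
16.0  [-0.2  7.1  0.1] rot [ 0.071   0.0001 -0.0008] 
12.0  [-0.2 13.7  0.6] rot [ 1.408e-01  1.000e-04 -8.000e-04] 
8.0  [-0.2 20.4  1.7] rot [ 0.2107  0.     -0.0008] 
4.0  [-0.2 27.   3.3] rot [ 0.2805  0.     -0.0008] 
0.0  [-0.2 33.5  5.5] rot [ 0.3503 -0.     -0.0008]
```

>>> {"op": "play_rows", "data": {"xyz": [[0,3.5,0],[0,7,0],[0,10.5,0.3],[0,14,0.6],[0,17,1.1],[0,20.5,1.7],[0,24,2.5],[0,27,3.3],[0,30.5,4.4],[0,33.5,5.5]], "rot": [[0.035,0,0],[0.07,0,0],[0.105,0,0],[0.14,0,0],[0.175,0,0],[0.21,0,0],[0.245,0,0],[0.28,0,0],[0.315,0,0],[0.35,0,0]], "grip": [0,0,0,0,0,0,0,0,0,0]}}

```text
time_s: 15.4
eef_pos: [0.4397, -0.2776, 0.1809]
eef_rot: [-0.001, 0.663, 0.749, -0.0]
wrist_force: [0.3, 0.1, -5.7]
opening: 0.289
grasp_force: 60.1
```

```bash
python3 -c "
from h import *
grab('scene');grab('top')"; python3 g.py .4394 -.2779 .181 7; python3 f.py
```

```text
t 15.5 pos [ 0.4402 -0.2775  0.1808] mm [-0.3 -0.8 -0.2] rot [-0.0003 -0.0004  0.0001] F [ 0.3  0.3 -5.4] M [ 0.03 -0.04  0.  ] op 0.288 gf 60.1
[ 0.44017644 -0.27754492  0.18081279] [-3.40079228e-04  3.27535516e-04 -9.99999889e-01]
scene 231 axis xy at z70 [-0.31 -2.48] slope [ 0.0054 -0.0562] nose z 92.7 collar z [10.6 33.7] 161
top 12 axis xy at z70 [ 0.19 -1.11] slope [-0.0392  0.0502] nose z 93.2 collar z [21.3 32.2] 33
```

>>> {"op": "play_rows", "data": {"xyz": [[-0.3,-0.6,0],[-0.3,-0.6,0.5],[-0.3,-0.6,1],[-0.3,-0.6,1.5],[-0.3,-0.6,2],[-0.3,-0.6,2.5],[-0.3,-0.6,3],[-0.3,-0.6,3.5],[-0.3,-0.6,4],[-0.3,-0.6,4]], "rot": [[0,0,0],[0,0,0],[0,0,0],[0,0,0],[0,0,0],[0,0,0],[0,0,0],[0,0,0],[0,0,0],[0,0,0]], "grip": [0,0,0,0,0,0,0,0,0,0]}}

```text
time_s: 16.75
eef_pos: [0.4388, -0.278, 0.1768]
eef_rot: [-0.0, 0.663, 0.749, 0.0]
wrist_force: [-0.8, -0.1, -5.7]
opening: 0.289
grasp_force: 60.1
```

```bash
python3 g.py .4394 -.2779 .177 7
```

```text
t 16.75 pos [ 0.4388 -0.278   0.1768] mm [-0.   0.6 -0.2] rot [ 0.0001 -0.0005 -0.0008] F [-0.8 -0.1 -5.7] M [-0.01  0.05  0.01] op 0.289 gf 60.1
```

>>> {"op": "play_rows", "data": {"xyz": [[0,0.3,0.5],[0,0.3,1],[0,0.3,2],[0,0.3,3],[0,0.3,4],[0,0.3,5],[0,0.3,6],[0,0.3,7],[0,0.3,8],[0,0.3,8]], "rot": [[0,0,0],[0,0,0],[0,0,0],[0,0,0],[0,0,0],[0,0,0],[0,0,0],[0,0,0],[0,0,0],[0,0,0]], "grip": [0,0,0,0,0,0,0,0,0,0]}}

```text
time_s: 18.0
eef_pos: [0.439, -0.2779, 0.1687]
eef_rot: [-0.0, 0.663, 0.749, 0.0]
wrist_force: [0.6, 0.7, -5.9]
opening: 0.295
grasp_force: 60.1
```

```bash
python3 -c "
from h import *
grab('scene')
c=load('scene');cv2.imwrite('pics/s6.png',cv2.resize(c['color'][105:215,165:265,::-1],None,fx=5,fy=5,interpolation=cv2.INTER_CUBIC))"; python3 g.py .4394 -.2779 .169 7
```

```text
t 18.05 pos [ 0.4391 -0.278   0.1688] mm [ 0.   0.3 -0.2] rot [ 0.0001 -0.0004 -0.0008] F [-0.7 -0.1 -5.6] M [0.04 0.   0.02] op 0.289 gf 60.1
```

View pics/s6.png

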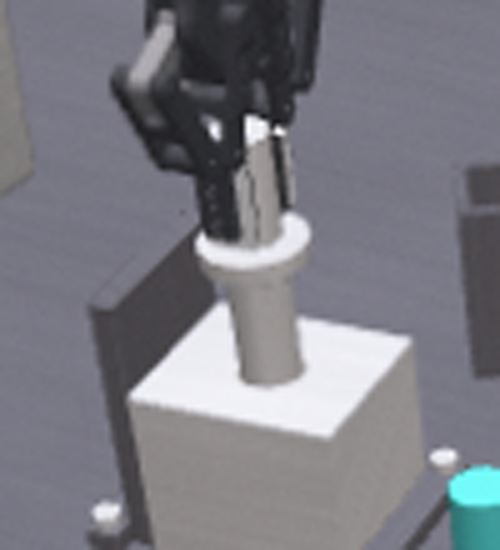

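The pin is upright in the bore, entering at crop (270,375), with only its weight on the wrist. I'll keep sliding it down.

>>> {"op": "play_rows", "data": {"xyz": [[0,0,1],[0,0,3],[0,0,5],[0,0,7],[0,0,9],[0,0,11],[0,0,13],[0,0,15],[0,0,17],[0,0,18]], "rot": [[0,0,0],[0,0,0],[0,0,0],[0,0,0],[0,0,0],[0,0,0],[0,0,0],[0,0,0],[0,0,0],[0,0,0]], "grip": [0,0,0,0,0,0,0,0,0,0]}}

```text
time_s: 19.3
eef_pos: [0.439, -0.2779, 0.1507]
eef_rot: [-0.0, 0.663, 0.749, 0.0]
wrist_force: [-0.4, 0.2, -5.5]
opening: 0.292
grasp_force: 60.1
```

```bash
python3 g.py .4394 -.2779 .114 7
```

```text
t 19.3 pos [ 0.439  -0.2779  0.1507] mm [-0.1  0.4 36.7] rot [ 0.     -0.0006 -0.0008] F [-0.4  0.2 -5.5] M [0.   0.01 0.03] op 0.292 gf 60.1
```

>>> {"op": "play_rows", "data": {"xyz": [[0,0,1],[0,0,3],[0,0,6],[0,0,9],[0,0,12],[0,0,15],[0,0,18],[0,0,21],[0,0,24],[0,0,25]], "rot": [[0,0,0],[0,0,0],[0,0,0],[0,0,0],[0,0,0],[0,0,0],[0,0,0],[0,0,0],[0,0,0],[0,0,0]], "grip": [0,0,0,0,0,0,0,0,0,0]}}

```text
time_s: 20.55
eef_pos: [0.439, -0.2779, 0.1255]
eef_rot: [-0.0, 0.663, 0.749, 0.0]
wrist_force: [0.3, -0.0, -4.6]
opening: 0.293
grasp_force: 60.1
```

>>> {"op": "play_rows", "data": {"xyz": [[0,0,1],[0,0,2],[0,0,3.5],[0,0,5],[0,0,6.5],[0,0,7.5],[0,0,8.5],[0,0,9.5],[0,0,10],[0,0,10]], "rot": [[0,0,0],[0,0,0],[0,0,0],[0,0,0],[0,0,0],[0,0,0],[0,0,0],[0,0,0],[0,0,0],[0,0,0]], "grip": [0,0,0,0,0,0,0,0,0,0]}}

```text
time_s: 21.8
eef_pos: [0.4391, -0.2779, 0.1158]
eef_rot: [-0.0, 0.663, 0.749, 0.0]
wrist_force: [-0.1, -0.6, -6.4]
opening: 0.287
grasp_force: 60.1
```

```bash
python3 g.py .4394 -.2779 .114 7
```

```text
t 21.8 pos [ 0.4391 -0.2779  0.1158] mm [-0.   0.3  1.8] rot [ 0.0002 -0.0005 -0.0009] F [-0.1 -0.6 -6.4] M [ 0.03 -0.04  0.  ] op 0.287 gf 60.1
```

Not seated yet, so I creep down in 0.3 mm steps.

>>> {"op": "play_rows", "data": {"xyz": [[0,0,0.3],[0,0,0.6],[0,0,0.9],[0,0,1.2],[0,0,1.4],[0,0,1.6],[0,0,1.8],[0,0,2],[0,0,2],[0,0,2]], "rot": [[0,0,0],[0,0,0],[0,0,0],[0,0,0],[0,0,0],[0,0,0],[0,0,0],[0,0,0],[0,0,0],[0,0,0]], "grip": [0,0,0,0,0,0,0,0,0,0]}}

```text
time_s: 23.05
eef_pos: [0.4391, -0.2779, 0.1139]
eef_rot: [-0.0, 0.663, 0.749, 0.0]
wrist_force: [-0.2, -0.4, -3.5]
opening: 0.289
grasp_force: 60.1
```

>>> {"op": "play_rows", "data": {"xyz": [[0,0,0.1],[0,0,0.2],[0,0,0.3],[0,0,0.4],[0,0,0.5],[0,0,0.5],[0,0,0.5],[0,0,0.5],[0,0,0.5],[0,0,0.5]], "rot": [[0,0,0],[0,0,0],[0,0,0],[0,0,0],[0,0,0],[0,0,0],[0,0,0],[0,0,0],[0,0,0],[0,0,0]], "grip": [0,0,0,0,0,0,0,0,0,0]}}

```text
time_s: 24.3
eef_pos: [0.4392, -0.278, 0.1139]
eef_rot: [-0.0, 0.663, 0.749, 0.0]
wrist_force: [-4.5, 3.5, 5.7]
opening: 0.289
grasp_force: 60.8
```

The wrist load has reversed to about 12 N of seating force, at the expected height of 0.114 m. The collar is down, so I let go and lift clear.

>>> {"op": "play_rows", "data": {"xyz": [[0,0,0],[0,0,0],[0,0,0],[0,0,0],[0,0,0],[0,0,0],[0,0,0],[0,0,0],[0,0,0],[0,0,0]], "rot": [[0,0,0],[0,0,0],[0,0,0],[0,0,0],[0,0,0],[0,0,0],[0,0,0],[0,0,0],[0,0,0],[0,0,0]], "grip": [0.32,0.36,0.42,0.5,0.6,0.7,0.8,0.9,0.9,0.9]}}

```text
time_s: 25.55
eef_pos: [0.4391, -0.278, 0.1133]
eef_rot: [-0.0, 0.663, 0.749, 0.0]
wrist_force: [-1.4, -1.0, -0.3]
opening: 0.902
grasp_force: 0.0
```

>>> {"op": "play_rows", "data": {"xyz": [[0,0,-3],[0,0,-8],[0,0,-16],[0,0,-28],[0,0,-45],[0,0,-65],[0,0,-90],[0,0,-115],[0,0,-135],[0,0,-140]], "rot": [[0,0,0],[0,0,0],[0,0,0],[0,0,0],[0,0,0],[0,0,0],[0,0,0],[0,0,0],[0,0,0],[0,0,0]], "grip": [0.9,0.9,0.9,0.9,0.9,0.9,0.9,0.9,0.9,0.9]}}

```text
time_s: 26.8
eef_pos: [0.4398, -0.2787, 0.2559]
eef_rot: [0.002, 0.663, 0.749, 0.0]
wrist_force: [0.5, 0.1, 0.0]
opening: 0.903
grasp_force: 0.0
```

```bash
python3 - <<'E'
from h import *
c=grab('scene');cv2.imwrite('pics/s8.png',c['color'][...,::-1])
W=cloud(c);m=(np.hypot(W[...,0]-.439,W[...,1]+.278)<.026)&(W[...,2]>.085)&(W[...,2]<.16);P=W[m]
t=P[P[:,2]>.133];print('grip top',np.percentile(P[:,2],[98]),t.mean(0));k=P[(P[:,2]<.096)&(P[:,2]>.084)];print('collar top',np.median(P[np.abs(P[:,2]-.09)<.004][:,2]))
k=P[abs(P[:,2]-.09)<.002]; 
for s in(0,1): h=k[:,s]>np.median(k[:,s]); print(np.median(k[h,2]),np.median(k[~h,2]))
print(readout.get_obs()['eef_pos'],readout.get_obs()['time_s'])
E
```

```text
grip top [0.14067186] [ 0.44117348 -0.27569189  0.13861855]
collar top 0.09067372218551512
0.09047557482888358 0.09076749356955993
0.09058801632356572 0.09076749356955993
[ 0.4396072  -0.27847298  0.25536777] 26.85
```

View pics/s8.png

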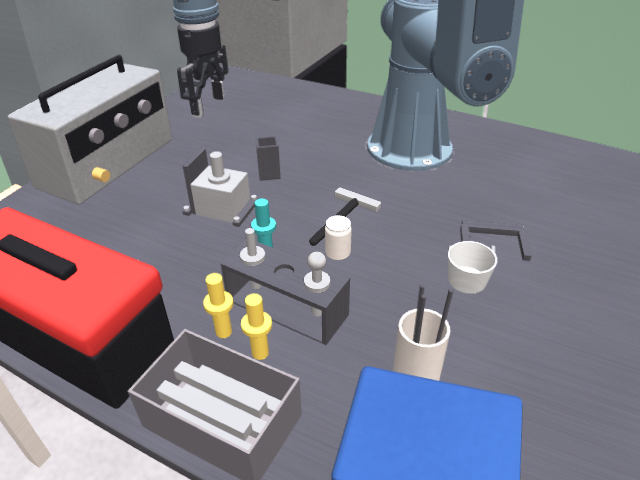

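The pin is seated in the jig at (218,170). Its collar is flat at 90 mm, the tin and the other two pins have not moved, and the gripper is clear.

```bash
python3 -c "
from bench import ctrl
print(ctrl.hand_in())"
```

```text
the job is handed in; nothing more can be done
None
```

The thick pin was dipped in the tin, started in the bore at a 20° lean, straightened, slid home until its collar sat flat on the jig and let go; the other two pins and the tin stayed put, and I handed the job in at about 27 s.

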